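# Show the long objective to the inspection camera

## Robot

A 6-joint arm with a two-finger parallel gripper is mounted at the origin on the work surface. World frame = base frame: x ahead of the robot, y to its left, z up, the work surface at z = 0. Lengths are in m, angles in rad, forces in N, time in s.
With the tool pointing down it reaches from about 0.4 to 0.925 m from the base axis. Payload 12.5 kg.
Tool frame: the origin (TCP) lies at the very end of the fingers, on their centre line; the grasp point (between the pads) lies 19 mm behind it; z points along the fingers, y is the line along which they close (so a half turn about z gives the same grasp; the last joint's range is limited). The gripper opens to 95 mm and grips with 3 to 60 N. Pads are 20 mm wide; open, the fingers measure 119 mm over their backs; the gripper's body (75 mm by 180 mm) begins 59 mm behind the grasp point.
Start: joints at [1.212, 0.491, 1.559, -0, 1.092, -0.106], TCP at [0.156, 0.605, 0.215] pointing down, gripper open.
Joint ranges: [-3.1, 3.1], [-0.84, 2.19], [0.05, 2.79], [-1.13, 4.28], [0.06, 2.93], [-2.69, 2.69]. Speed limits (rad/s): [2.22, 2.22, 2.79, 3.14, 3.14, 3.14].

## Interface

Orientations are given as a 3x3 rotation matrix whose columns are the frame's x, y, z axes.
In Python, from station import manip gives the robot as it stands.
- The arm moves only by the tool step_arm, never from a script. Its argument "plan" is a list of rows, each a list of 2 entries, a list of its own where there are three numbers: the shift along the tool's x, y, z normalised to -1 to 1, where 1 is 0.06 m, then the turn, a rotation vector about the tool's x, y, z normalised to -1 to 1, where 1 is 0.1 rad. In form: [[[dx, dy, dz], [ax, ay, az]], ...]. A call has exactly 8 rows; each row shifts and turns the commanded pose from where the row before left it, along the tool's axes as they then stand; what a row does not reach is not made up. A row lasts 1/8 s, in which the tool goes at most 62.5 mm and 10.7 degrees, less where a joint would pass 70% of its speed; a pose out of reach is approached as far as the arm can. A call with a number of a shift or a turn outside -1 to 1 is refused whole. A call with a gripper value outside its range is refused whole. "claw" is the opening, from -1 (shut) to 1 (fully open), set as the call begins (left out, the last holds). The fingers move at their own pace and stop on an object; "squeeze" is the grip in N (left out, the last holds). Time passes only in rows, so rows that do not move let the fingers close, or fill a call up. It gives the time, the measured TCP pose, the force, the opening and the grip force at its end, in the units of the state.
- manip.state(): the state, without advancing time (a new reading comes with each control period).
- manip.grab_frame(name): name is "scene" or "top" or "wrist"; returns a dict with "color" (384x512x3 uint8, red, green, blue), "fx", "fy", "cx", "cy" (pixels), "eye" and "orientation" of the camera in the world. Camera axes: x right, y down, z forward; pixel columns grow to the right and rows downward; lengths in m; the calibration is good to about 2 mm. A picture is of the moment at which its call begins. There is no depth.
- manip.finish_job(): hands the job in; it is judged then, once.
The state is a dict: "time": time; "q": joint angles; "joint_velocities": joint speeds; "joint_torque": joint torques, N m; "eef_pos": TCP position; "tcp_rot": TCP orientation; "wrist_force": force on the tool from outside, world axes, zero at the start; "torque": the same for the moment, N m; "finger_gap": finger opening in m; "grip_force": force on a finger pad.
Only numpy, scipy, OpenCV 4.12 (cv2) and the standard library are available. Lean on these libraries where they do the work, as an engineer would, in place of code of your own. Each camera call takes 0.05 s, during which the arm holds its last target. There are 200 camera calls.

## Task

One microscope objective in the black storage rack stands taller than the others: draw it straight up out of its hole, tip it over so that its nose (the end that was down in the hole) points straight into the lens of the tilted inspection camera, and hold it there centred on the lens, in line with it, with the nose about 7 cm in front of the glass. Finish while still holding it raised and still in the gripper; do not put it down or let go. Do not let it touch the camera, do not move the camera, and leave the other objectives and the loose things on the bench where they are.

Things in the scene. Friction and masses are not known exactly. Their poses are not given: they have to be found in the camera images.
- long_objective: tall round steel microscope objective, 75 mm long, 0.15 to 0.31 kg, standing nose down in a rack hole, 51 mm of it above the rack. Origin: centre of its nose end face, 6 mm above the table; z from nose to thread. From the nose up: tip 14 mm wide, nose 24 mm in diameter up to 30 mm, barrel 30 mm in diameter from 33 to 67 mm (grip here), thread 21 mm in diameter up to 75 mm
- long_objective_nose (a point): centre of the tall objective's nose end face, the same point as its body origin; z axis along the objective from nose to thread
- long_objective_top (a point): centre of the tall objective's threaded end face, 75 mm from the nose along its z
- short_objective: a neighbour in the rack: steel objective 49 mm long, barrel 30 mm in diameter, otherwise like the tall one; origin at its nose end. Leave it
- wide_objective: a neighbour in the rack: steel objective 53 mm long, barrel 34 mm in diameter, otherwise like the tall one; origin at its nose end. Leave it
- rack: black block fixed to the bench, 60 mm (its x) by 172 mm (its y), 30 mm high, origin at the centre of its underside. Four round holes 26 mm wide, 24 mm deep in a row along its y at -66, -22, 22 and 66 mm; the one at +66 is empty, the objectives stand in the others in any order. Fingers closing along the rack's x clear the neighbours
- camera_stand: fixed stand of the inspection camera: base plate 170 (its x, from -30 to 140 mm) by 80 mm, 12 mm high, and, at x = 80 mm, a fork 66 mm wide (82 mm over its knobs), 183 mm high. Origin on the table, 80 mm before the fork; the camera looks to the stand's -x side and up. The white camera head (44 mm wide) pivots in the fork 160 mm up
- camera_lens (a point): centre of the camera's front glass (black barrel 32 mm, ring lamp 42 mm in diameter), 50 mm from the pivot, 198 to 205 mm above the table. Its z axis is the viewing direction, out of the camera, up and towards the robot's side, leaning 26 to 40 degrees from vertical (varies); its y axis is level. The pivot is stiff
- amber_bottle: loose brown glass bottle with black cap, 36 mm in diameter, 85 mm tall, origin at the centre of its underside. Leave it
- eyepiece: loose black eyepiece, 42 mm in diameter, 56 mm tall, standing, origin at the centre of its underside. Leave it
- hex_driver: loose screwdriver lying between the rack and the camera stand, along its own x. Leave it
Things that resemble listed ones, but are neither listed nor needed, are in the scene too. Leave any blue look-alike of the long_objective alone.

How it is judged:
On the way:
1. the tall objective is drawn up out of its hole, clear of the rack, in the fingers (z of long_objective_nose in the frame of rack above 0.035 m and contact force between long_objective and the fingers above 0.5 N and contact force between long_objective and rack below 0.1 N), for 0.1 s.
At the end, for the whole second after the job is handed in: Held still by the fingers alone, nose over 180 mm up and pointing into the lens: nose within 15 mm of the viewing axis each way, 45 to 95 mm before the glass, axes within 0.2 rad; touching no rack, camera or objective; lens moved under 8 mm, bystanders under 30 mm (x of long_objective_nose in the frame of camera_lens between -0.015 and 0.015 m and y of long_objective_nose in the frame of camera_lens between -0.015 and 0.015 m and z of long_objective_nose in the frame of camera_lens between 0.045 and 0.095 m and z of long_objective_top in the frame of camera_lens above 0.1 m and angle between the z axis of long_objective_nose and the z axis of camera_lens, either way round below 0.2 rad and height (world z) of long_objective_nose above 0.18 m and linear speed of long_objective below 0.02 m/s and angular speed of long_objective below 0.15 rad/s and contact force between long_objective and the fingers above 1 N and contact force between long_objective and rack below 0.1 N and contact force between long_objective and camera_stand below 0.1 N and contact force between long_objective and short_objective below 0.1 N and contact force between long_objective and wide_objective below 0.1 N and distance of camera_lens from where it was at the start of the episode below 0.008 m and distance of each of short_objective, wide_objective, amber_bottle, eyepiece, hex_driver from where it was at the start of the episode below 0.03 m); the arm keeps its last pose, push and grip.
It fails at once if the tall objective touches the camera (contact force between long_objective and camera_stand above 0.5 N).
It fails at once if the camera is moved (distance of camera_lens from where it was at the start of the episode above 0.008 m).
It fails at once if another objective or a loose thing is disturbed (distance of any of short_objective, wide_objective, amber_bottle, eyepiece, hex_driver from where it was at the start of the episode above 0.03 m).
It also fails if it takes over 35 s, if anything falls off the work surface, if the arm or the gripper's body presses on something with over 40 N, if the wrist force passes 120 N, or if a joint passes its speed limit or range.

## Working session

There is one attempt and no reset: what is moved stays moved. The work goes in short steps, Python scripts to look and compute and a tool call to move; the robot and the scene stay as the last step left them, time stands still between calls to the robot, and variables do not carry over. Pictures are saved under pics/ and viewed, at most 10 in all, crops included, and the job is handed in when it is done.

Besides the shell and the picture viewer there is one more tool, called as name(argument=value, ...) on one line, values as JSON. step_arm: Moves the arm, as the interface text tells. Its arguments: {"type":"object","properties":{"plan":{"type":"array","items":{"type":"array"}},"claw":{"type":"number"},"squeeze":{"type":"number"}},"required":["plan"]}

```bash
mkdir -p pics
cat > h.py <<'E'
import numpy as np, cv2, pickle
from station import manip
def grab(n,tag):
    f=manip.grab_frame(n); cv2.imwrite(f'pics/{tag}.png',f['color'][:,:,::-1]); pickle.dump(f,open(f'pics/{tag}.pkl','wb')); return f
def load(tag): return pickle.load(open(f'pics/{tag}.pkl','rb'))
def ray(f,u,v):
    d=np.array([(u-f['cx'])/f['fx'],(v-f['cy'])/f['fy'],1.]); d=np.array(f['orientation']).reshape(3,3)@d
    return np.array(f['eye']),d/np.linalg.norm(d)
def plane(f,u,v,z):
    e,d=ray(f,u,v); return e+d*(z-e[2])/d[2]
def proj(f,p):
    c=np.array(f['orientation']).reshape(3,3).T@(np.array(p)-f['eye']); return f['fx']*c[0]/c[2]+f['cx'],f['fy']*c[1]/c[2]+f['cy']
def tri(rs):
    A=np.zeros((3,3));b=np.zeros(3)
    for e,d in rs:
        P=np.eye(3)-np.outer(d,d);A+=P;b+=P@e
    x=np.linalg.solve(A,b); return x,[np.linalg.norm((np.eye(3)-np.outer(d,d))@(x-e)) for e,d in rs]
E
python3 - <<'E'
from h import *
ims=[]
for n in ['scene','top','wrist']:
    f=grab(n,n+'0'); print(n,f['fx'],f['eye'],np.round(f['orientation'],3).tolist())
    ims.append(f['color'])
cv2.imwrite('pics/a.png',cv2.resize(ims[0],(800,600),interpolation=cv2.INTER_CUBIC)[:,:,::-1])
cv2.imwrite('pics/b.png',cv2.resize(ims[1],(800,600),interpolation=cv2.INTER_CUBIC)[:,:,::-1])
E
```

```text
scene 478.6057468746169 [ 1.09869668 -0.3350939   0.95981643] [[0.567, 0.656, -0.498], [0.824, -0.46, 0.331], [-0.012, -0.598, -0.801]]
top 431.5075671868945 [4.71791201e-01 9.59119468e-04 1.00896386e+00] [[0.002, -0.988, 0.153], [-1.0, -0.004, -0.017], [0.017, -0.153, -0.988]]
wrist 299.34699147795925 [0.08117942 0.62597469 0.38387693] [[0.252, 0.931, 0.263], [0.968, -0.242, -0.069], [-0.0, 0.272, -0.962]]
```

View pics/a.png

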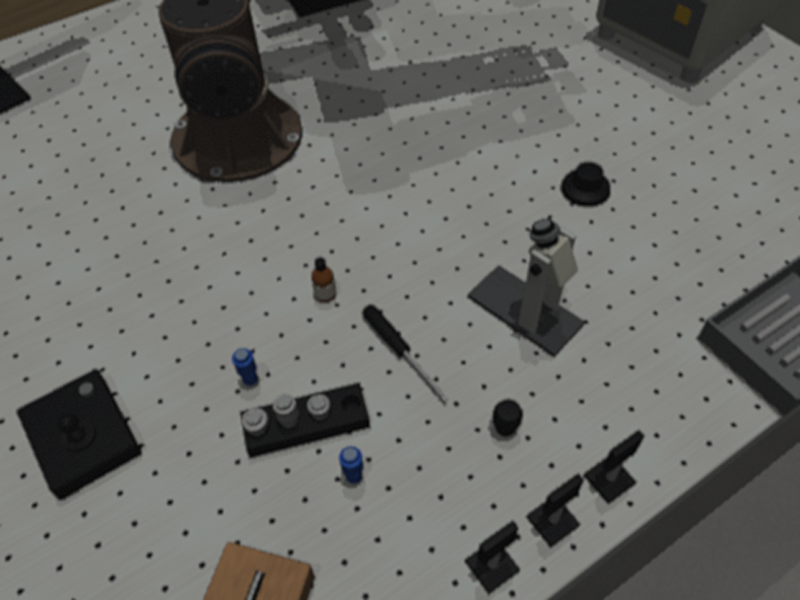

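View pics/b.png

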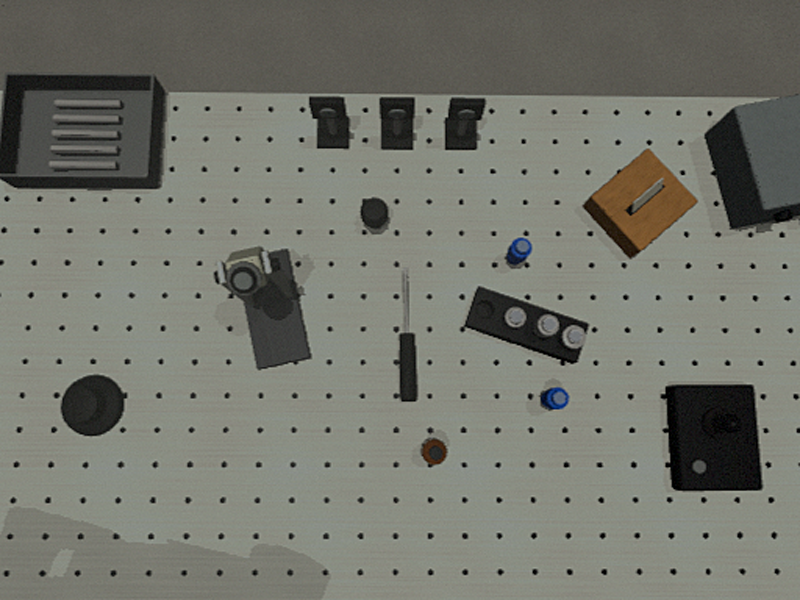

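The scene shows the rack at about (305,418), with the middle objective (285,405) looking tallest. The camera is at (545,250). In the top view the rack is at (527,325) and the camera lens at (243,280). Next I'll enlarge the crops.

Run:
```python
from h import *
s=load('scene0')['color'];t=load('top0')['color']
def crop(im,x,y,w=80,h=60): return cv2.resize(im[y:y+h,x:x+w],(400,300),interpolation=cv2.INTER_CUBIC)
def g(a): return np.clip(255*(a/255.)**0.6,0,255).astype(np.uint8)
m=np.vstack([np.hstack([crop(s,155,240),crop(t,294,176)]),np.hstack([crop(s,310,130),crop(t,130,150)])])
cv2.imwrite('pics/c.png',g(m)[:,:,::-1])
```

```text
(no output)
```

View pics/c.png

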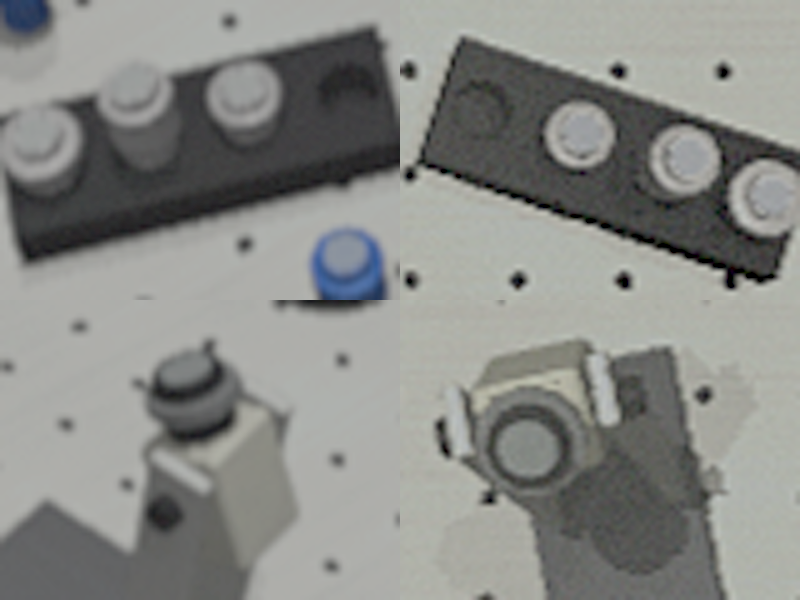

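```bash
cat > m.py <<'E'
from h import *
S=load('scene0');T=load('top0')
k=lambda x,y,ox,oy:((x+.5)/5-.5+ox,(y+.5)/5-.5+oy)
cs=lambda x,y:k(x,y,155,240); ct=lambda x,y:k(x-400,y,294,176); ls=lambda x,y:k(x,y-300,310,130); lt=lambda x,y:k(x-400,y-300,130,150)
tall=(cs(139,86),ct(688,156));short=(cs(243,88),ct(580,131));wide=(cs(36,128),ct(773,188))
for n,(a,b),z in (('tall',tall,.081),('short',short,.055),('wide',wide,.059)):
    print(n,np.round(plane(S,*a,z),4),np.round(plane(T,*b,z),4),tri([ray(S,*a),ray(T,*b)]))
print('hole',plane(S,*cs(345,88),.03),plane(T,*ct(482,108),.03))
a,b=ls(188,370),lt(527,447)
L,r=tri([ray(S,*a),ray(T,*b)]);print('lens',L,r)
u=lambda x,y:((x+.5)*.64-.5,(y+.5)*.64-.5)
P=[plane(S,*u(*p),.012) for p in ((468,296),(500,268),(585,322),(553,353))]
print(np.round(P,4));Q=[plane(T,*u(*p),.012) for p in ((258,368),(311,357),(289,250))];print(np.round(Q,4))
E
python3 m.py
```

```text
tall [ 0.6041 -0.212   0.081 ] [ 0.5988 -0.2132  0.081 ] (array([ 0.60028025, -0.2127854 ,  0.07585052]), [np.float64(0.001746077325546975), np.float64(0.0017460773255470654)])
short [ 0.6158 -0.1724  0.055 ] [ 0.6135 -0.1709  0.055 ] (array([ 0.61394403, -0.17167678,  0.05146843]), [np.float64(0.0001203106889114373), np.float64(0.00012031068891131836)])
wide [ 0.5844 -0.2541  0.059 ] [ 0.5876 -0.2558  0.059 ] (array([ 0.58703564, -0.25452684,  0.06360669]), [np.float64(3.505424926309823e-05), np.float64(3.505424926322127e-05)])
hole [ 0.62802236 -0.1312589   0.03      ] [ 0.62770358 -0.13043174  0.03      ]
lens [0.63429437 0.18738151 0.20159981] [np.float64(0.0003891444472837105), np.float64(0.0003891444472835859)]
[[0.5655 0.1245 0.012 ]
 [0.5502 0.2009 0.012 ]
 [0.7078 0.2411 0.012 ]
 [0.7222 0.1643 0.012 ]]
[[0.5403 0.2028 0.012 ]
 [0.5568 0.1254 0.012 ]
 [0.7188 0.1624 0.012 ]]
```

The lens is at about (0.634, 0.187, 0.202), and the tall objective is the middle one at about (0.600, -0.213). Now the move figures.

```bash
cat > go.py <<'E'
from h import *
from scipy.spatial.transform import Rotation as Ro
def need(p,R=None):
    s=manip.state();R0=np.array(s['tcp_rot']).reshape(3,3)
    print('t',s['time'],'pos',np.round(s['eef_pos'],4),'q',np.round(s['q'],2),'gap',s['finger_gap'],'F',np.round(s['wrist_force'],1))
    print('shift units',np.round(R0.T@(np.array(p)-s['eef_pos'])/.06,2))
    if R is not None: print('turn units',np.round(Ro.from_matrix(R0.T@R).as_rotvec()/.1,2))
RG=lambda sg:np.column_stack([np.cross(sg*np.array([.95,-.311,0]),[0,0,-1.]),sg*np.array([.95,-.311,0]),[0,0,-1.]])
E
python3 - <<'E'
from go import *
print(np.round(manip.state()['tcp_rot'],3))
need([.40,.17,.36],RG(1));need([.40,.17,.36],RG(-1));need([.60,-.213,.2])
E
```

```text
[[-0.968  0.25  -0.   ]
 [ 0.25   0.968 -0.001]
 [ 0.    -0.001 -1.   ]]
t 0.15 pos [0.1563 0.605  0.2142] q [ 1.21  0.49  1.56 -0.    1.09 -0.11] gap 0.09490562487333432 F [ 1.3  0.2 -0.4]
shift units [-5.75 -6.   -2.43]
turn units [-1.000e-02  1.000e-02  1.634e+01]
t 0.15 pos [0.1563 0.605  0.2142] q [ 1.21  0.49  1.56 -0.    1.09 -0.11] gap 0.09490562487333432 F [ 1.3  0.2 -0.4]
shift units [-5.75 -6.   -2.43]
turn units [-1.000e-02 -1.000e-02 -1.507e+01]
t 0.15 pos [0.1563 0.605  0.2142] q [ 1.21  0.49  1.56 -0.    1.09 -0.11] gap 0.09490562487333432 F [ 1.3  0.2 -0.4]
shift units [-10.57 -11.35   0.25]
```

step_arm(plan=[[[-0.5,-0.5,-0.3],[0,0,0]],[[-0.7,-0.65,-0.3],[0,0,0]],[[-0.7,-0.65,-0.3],[0,0,0]],[[-0.7,-0.65,-0.3],[0,0,0]],[[-0.7,-0.65,-0.3],[0,0,0]],[[-0.7,-0.65,-0.3],[0,0,0]],[[-0.7,-0.65,-0.3],[0,0,0]],[[-0.5,-0.5,-0.2],[0,0,0]]], claw=1, squeeze=30)

```text
time: 1.15
eef_pos: [0.3857, 0.2406, 0.3534]
tcp_rot: [[-0.968, 0.251, 0.001], [0.251, 0.968, 0.0], [-0.001, 0.0, -1.0]]
wrist_force: [-0.3, 0.8, -0.1]
finger_gap: 0.0951
grip_force: 0.0
```

Run:
```python
from go import *
need([.60,-.213,.30],RG(1))
f=grab('wrist','w1'); print(f['eye'],proj(f,[.634,.187,.202]))
```

```text
t 1.15 pos [0.3857 0.2406 0.3534] q [ 0.41  0.11  1.74 -0.    1.29 -0.9 ] gap 0.09511315628276584 F [-0.3  0.8 -0.1]
shift units [-5.35 -6.42  0.89]
turn units [1.000e-02 0.000e+00 1.633e+01]
[0.31051073 0.26146796 0.52311211] (np.float64(262.2476527394367), np.float64(367.41196945707884))
```

View pics/w1.png

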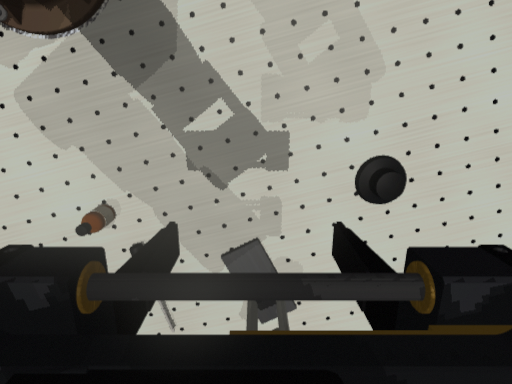

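The wrist view shows the stand base plate near (258,280), partly hidden by the gripper. I'll go on to the rack.

step_arm(plan=[[[-0.5,-0.6,0],[0,0,0]],[[-0.65,-0.8,0],[0,0,0]],[[-0.65,-0.8,0],[0,0,0]],[[-0.65,-0.8,0],[0,0,0]],[[-0.65,-0.8,0],[0,0,0]],[[-0.65,-0.8,0.2],[0,0,0]],[[-0.65,-0.8,0.3],[0,0,0]],[[-0.5,-0.6,0.3],[0,0,0]]])

```text
time: 2.2
eef_pos: [0.579, -0.1798, 0.3043]
tcp_rot: [[-0.968, 0.251, -0.0], [0.251, 0.968, 0.0], [0.0, 0.0, -1.0]]
wrist_force: [0.1, 0.3, -0.1]
finger_gap: 0.0954
grip_force: 0.0
```

step_arm(plan=[[[0,0,0],[0,0,1]],[[0,0,0],[0,0,1]],[[0,0,0],[0,0,1]],[[0,0,0],[0,0,1]],[[0,0,0],[0,0,1]],[[0,0,0],[0,0,1]],[[0,0,0],[0,0,1]],[[0,0,0],[0,0,1]]])

```text
time: 3.2
eef_pos: [0.5784, -0.1774, 0.305]
tcp_rot: [[-0.492, 0.87, -0.0], [0.87, 0.492, 0.0], [0.0, -0.0, -1.0]]
wrist_force: [-0.3, 0.1, 0.3]
finger_gap: 0.0949
grip_force: 0.0
```

step_arm(plan=[[[0,0,0],[0,0,1]],[[0,0,0],[0,0,1]],[[0,0,0],[0,0,1]],[[0,0,0],[0,0,1]],[[0,0,0],[0,0,1]],[[0,0,0],[0,0,1]],[[0,0,0],[0,0,1]],[[0,0,0],[0,0,1]]])

```text
time: 4.2
eef_pos: [0.5784, -0.1774, 0.3049]
tcp_rot: [[0.281, 0.96, -0.001], [0.96, -0.281, 0.0], [0.0, -0.001, -1.0]]
wrist_force: [0.9, -0.5, -0.5]
finger_gap: 0.0951
grip_force: 0.0
```

Run:
```python
from go import *
need([.60,-.213,.15],RG(1))
f=grab('wrist','w2')
for p in ([.60,-.213,.081],[.614,-.171,.055],[.587,-.2555,.059],[.628,-.131,.03]): print(np.round(proj(f,p),1))
```

```text
t 4.2 pos [ 0.5784 -0.1774  0.3049] q [-0.41  0.39  1.48  0.    1.27 -0.12] gap 0.09507028583471129 F [ 0.9 -0.5 -0.5]
shift units [-0.47  0.51  2.58]
turn units [-0.01 -0.    0.31]
[279.1 190.3]
[279.5 155.1]
[277.  215.5]
[280.3 123.3]
```

View pics/w2.png

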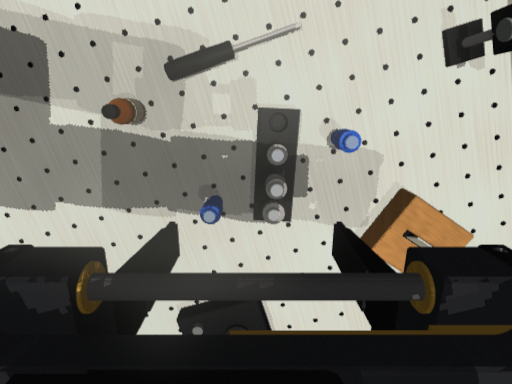

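The wrist view shows the tall objective's top at (277,189), where the prediction was (279,190). The short one is at (278,155) and the wide one at (274,214), so the estimate is good to about 2 mm. Next I'll align and descend.

step_arm(plan=[[[-0.1,0.1,0.4],[0,0,0]],[[-0.1,0.1,0.5],[0,0,0]],[[-0.1,0.1,0.5],[0,0,0]],[[-0.1,0.1,0.5],[0,0,0]],[[-0.07,0.07,0.5],[0,0,0]],[[0,0,0.2],[0,0,0.31]],[[0,0,0],[0,0,0]],[[0,0,0],[0,0,0]]])

```text
time: 5.25
eef_pos: [0.5981, -0.2124, 0.1505]
tcp_rot: [[0.307, 0.952, 0.002], [0.952, -0.307, -0.001], [-0.0, 0.002, -1.0]]
wrist_force: [0.6, 0.7, 0.0]
finger_gap: 0.0955
grip_force: 0.0
```

Run:
```python
from go import *
need([.5988,-.2127,.039],RG(1))
f=grab('wrist','w3')
for p in ([.60,-.213,.081],[.614,-.171,.055],[.587,-.2555,.059],[.628,-.131,.03]): print(np.round(proj(f,p),1))
```

```text
t 5.25 pos [ 0.5981 -0.2124  0.1505] q [-0.45  0.57  1.6   0.    0.97 -0.13] gap 0.09552428002931623 F [0.6 0.7 0. ]
shift units [-0.    0.01  1.86]
turn units [0.02 0.   0.04]
[259.  206.1]
[259.2 149.3]
[259.4 243.3]
[260.1  99.8]
```

View pics/w3.png

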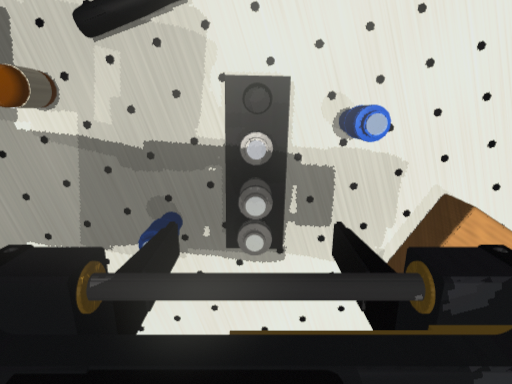

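The tall objective's top is at (255,205), which puts it almost exactly at the TCP line. The blue look-alike at (160,230) is outside the finger span. Descending with the gap narrowed.

step_arm(plan=[[[0,0,0.2],[0,0,0]],[[0,0,0.3],[0,0,0]],[[0,0,0.3],[0,0,0]],[[0,0,0.3],[0,0,0]],[[0,0,0.3],[0,0,0]],[[0,0,0.3],[0,0,0]],[[0,0,0.16],[0,0,0]],[[0,0,0],[0,0,0]]], claw=0.4)

```text
time: 6.3
eef_pos: [0.5976, -0.2124, 0.0369]
tcp_rot: [[0.308, 0.951, -0.001], [0.951, -0.308, 0.001], [0.0, -0.001, -1.0]]
wrist_force: [0.7, -0.2, 0.3]
finger_gap: 0.0666
grip_force: 0.0
```

step_arm(plan=[[[0,0,0],[0,0,0]],[[0,0,0],[0,0,0]],[[0,0,0],[0,0,0]],[[0,0,0],[0,0,0]],[[0,0,0],[0,0,0]],[[0,0,0],[0,0,0]],[[0,0,0],[0,0,0]],[[0,0,0],[0,0,0]]], claw=-1, squeeze=35)

```text
time: 7.3
eef_pos: [0.5978, -0.2125, 0.0378]
tcp_rot: [[0.308, 0.951, 0.0], [0.951, -0.308, -0.0], [0.0, 0.0, -1.0]]
wrist_force: [0.2, 0.1, 4.7]
finger_gap: 0.0298
grip_force: 35.0
```

Gripped at a 30 mm gap. Drawing it straight up.

step_arm(plan=[[[0,0,-0.1],[0,0,0]],[[0,0,-0.2],[0,0,0]],[[0,0,-0.3],[0,0,0]],[[0,0,-0.6],[0,0,0]],[[0,0,-0.8],[0,0,0]],[[0,0,-0.8],[0,0,0]],[[0,0,-0.8],[0,0,0]],[[0,0,-0.6],[0,0,0]]])

```text
time: 8.3
eef_pos: [0.5975, -0.2123, 0.2933]
tcp_rot: [[0.308, 0.951, 0.002], [0.951, -0.308, -0.001], [-0.0, 0.003, -1.0]]
wrist_force: [1.3, 0.5, -2.3]
finger_gap: 0.029
grip_force: 35.0
```

Run:
```python
from go import *
need([.5,.0,.39])
a=grab('scene','s1');b=grab('top','t1')
def g(a): return np.clip(255*(a/255.)**0.6,0,255).astype(np.uint8)
z=lambda im,x,y,w,h:cv2.resize(im[y:y+h,x:x+w],(400,300),interpolation=cv2.INTER_CUBIC)
T=b['color'];S=a['color']
p=[int(v) for v in proj(a,[.598,-.212,.26])];print(p)
L=z(T,130,150,80,60);M=z(S,310,130,80,60);N=z(S,max(0,p[0]-80),max(0,p[1]-60),160,120)
cv2.imwrite('pics/d.png',g(np.vstack([np.hstack([N,z(T,260,150,160,120)]),np.hstack([M,L])]))[:,:,::-1])
```

```text
t 8.3 pos [ 0.5975 -0.2123  0.2933] q [-0.45  0.44  1.43  0.    1.27 -0.13] gap 0.02895426975674994 F [ 1.3  0.5 -2.3]
shift units [ 2.87 -2.63 -1.62]
[165, 205]
```

View pics/d.png

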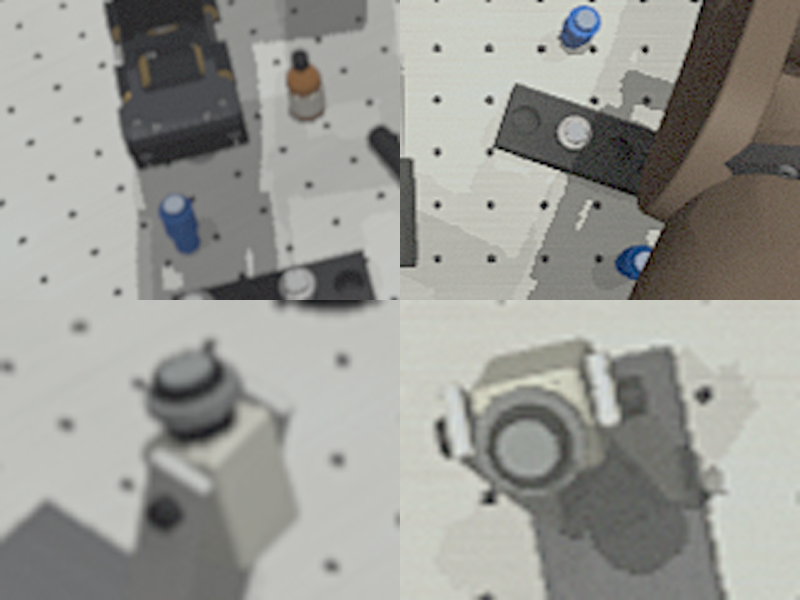

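The objective is out: its hole at (620,148) in the top crop is empty. The fork tips at (458,420) and (603,388) in the top crop give the pivot, so I'll fit yaw and tilt from these point measurements.

```bash
cat > fit.py <<'E'
import io,contextlib
with contextlib.redirect_stdout(io.StringIO()):
    from m import *
from scipy.optimize import least_squares
obs=[(T,lt(530.5,404),'tip'),(T,lt(527,447),'lens'),(S,ls(188,370),'lens'),(S,ls(165,512),'knob')]
cor=[(S,u(*p),c) for p,c in zip(((468,296),(500,268),(585,322),(553,353)),((-.03,-.04),(-.03,.04),(.14,.04),(.14,-.04)))]
cor+=[(T,u(*p),c) for p,c in zip(((258,368),(311,357),(289,250)),((-.03,.04),(-.03,-.04),(.14,-.04)))]
def pts(x):
    R=np.array([[np.cos(x[2]),-np.sin(x[2]),0],[np.sin(x[2]),np.cos(x[2]),0],[0,0,1]]);o=np.array([x[0],x[1],0])
    return R,o,{'tip':[.08,0,.183],'lens':[.08-.05*np.sin(x[3]),0,.16+.05*np.cos(x[3])],'knob':[.08,-.041,.16]}
def res(x):
    R,o,P=pts(x);d=x[4:6]
    r=[]
    for f,p,n in obs+[(f,p,(*c,.012)) for f,p,c in cor]:
        w=o+R@np.array(P[n] if isinstance(n,str) else n)
        off=d if f is S else x[6:8]
        r+=list(np.array(proj(f,w))+off-p)
    return np.r_[r,x[4:]/1.]
s=least_squares(res,[.58,.17,.22,.54,0,0,0,0],loss='soft_l1')
R,o,P=pts(s.x);L=o+R@np.array(P['lens']);t=s.x[3]
zl=R@np.array([-np.sin(t),0,np.cos(t)])
if __name__=='__main__':
    print(np.round(s.x,4),'tilt',np.degrees(t),'L',L,'z',zl);print(np.round(res(s.x),1).tolist())
E
python3 fit.py
```

```text
[0.5781 0.173  0.2251 0.4573 0.4959 0.6846 0.4927 0.485 ] tilt 26.200554304017327 L [0.63456017 0.18594055 0.2048627 ] z [-0.43037306 -0.0985602   0.8972541 ]
[0.4, -0.1, 0.7, -0.1, 0.1, 0.1, -1.2, 1.7, -0.5, -1.9, -0.7, -2.7, 0.5, -0.3, 1.2, 0.9, -0.6, 0.7, -0.3, 0.0, -0.7, -1.5, 0.5, 0.7, 0.5, 0.5]
```

Run:
```python
from fit import *
for td in (24,27,30,33,36,40):
    t=np.radians(td);z=R@np.array([-np.sin(t),0,np.cos(t)]);piv=o+R@np.array([.08,0,.16]);y=R@np.array([0,1,0]);
    out=[]
    for f in (S,T):
        c=piv+.05*z
        a=np.array(proj(f,c));b=np.array(proj(f,c-.03*z));e=np.array(f['eye'])-c
        out+=[np.round((b-a)*5,1),round(float(e@z/np.linalg.norm(e)),3)]
    c=piv-.02*z+.022*R@np.array([np.cos(t),0,np.sin(t)])-.022*y
    out.append(np.round(5*(np.array(proj(S,c-.03*z))-proj(S,c)),1))
    print(td,*out)
# ellipse of the glass/ring by gray levels
for n,f,x,y in (('s',S,310,130),('t',T,130,150)):
    im=cv2.resize(cv2.cvtColor(f['color'],cv2.COLOR_RGB2GRAY)[y:y+60,x:x+80],None,fx=8,fy=8,interpolation=cv2.INTER_CUBIC)
    cu,cv=(37.5,14) if n=='s' else (25.3,29.4)
    g=float(im[int(cv*8),int(cu*8)])
    pts=[]
    for a in np.linspace(0,2*np.pi,48,endpoint=False):   # outermost of glass: steepest drop within 4..12 px
        rr=np.arange(3,9.5,.125);v=np.array([im[int((cv+r*np.sin(a))*8),int((cu+r*np.cos(a))*8)] for r in rr],float)
        k=np.argmin(np.gradient(v));pts.append((cu+rr[k]*np.cos(a),cv+rr[k]*np.sin(a)))
    E=cv2.fitEllipse(np.array(pts,np.float32));print(n,g,E,E[1][0]/E[1][1])
```

```text
24 [14.8 57.2] 0.538 [  9.9 -15.7] 0.971 [13.9 53.6]
27 [17.8 57.8] 0.506 [  8.7 -19.7] 0.96 [16.8 54.5]
30 [20.7 58.2] 0.471 [  7.6 -23.7] 0.946 [19.7 55.3]
33 [23.5 58.4] 0.436 [  6.4 -27.6] 0.929 [22.6 56. ]
36 [26.2 58.5] 0.399 [  5.2 -31.3] 0.91 [25.4 56.4]
40 [29.7 58.3] 0.348 [  3.7 -36.2] 0.879 [29.  56.8]
s 84.0 ((36.83423614501953, 12.543988227844238), (9.570073127746582, 12.660120964050293), 47.49934768676758) 0.7559227241921134
t 88.0 ((25.616491317749023, 29.88462257385254), (11.063028335571289, 12.28977108001709), 103.18600463867188) 0.9001818067677063
```

Run:
```python
from h import *
def g(a): return np.clip(255*(a/255.)**0.6,0,255).astype(np.uint8)
S=load('s1')['color'][132:182,330:380];T=load('t1')['color'][155:205,132:182]
cv2.imwrite('pics/e.png',g(np.hstack([cv2.resize(i,(400,400),interpolation=cv2.INTER_LANCZOS4) for i in (S,T)]))[:,:,::-1])
```

```text
(no output)
```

View pics/e.png

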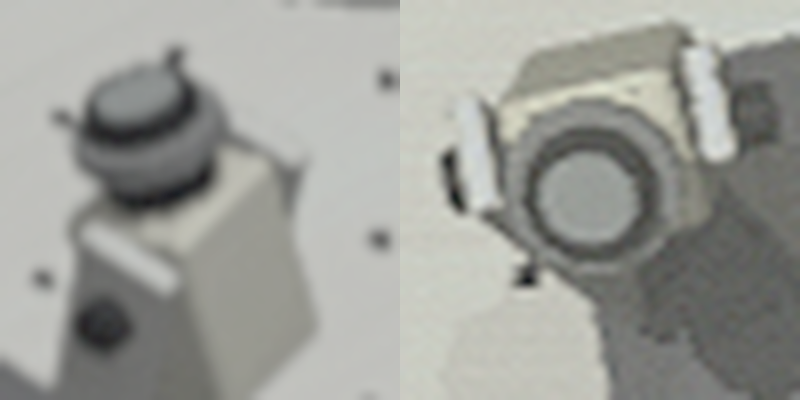

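The head's side edges in the scene, (185,245)→(225,395) and (270,165)→(318,325), give a tilt of about 26–27°, which agrees with the fit. I'll use 27° and go to a standoff.

```bash
cat >> go.py <<'E'
L=np.array([.6345,.186,.2045]);ZL=np.array([-.442,-.101,.891]);ZL/=np.linalg.norm(ZL)
def RF():
    R0=np.array(manip.state()['tcp_rot']).reshape(3,3);a=np.cross(R0[:,2],-ZL);th=np.arcsin(np.linalg.norm(a))
    return Ro.from_rotvec(a/np.linalg.norm(a)*th).as_matrix()@R0
E
python3 - <<'E'
from go import *
need(L+.17*ZL+[0,0,.03],RF()); print(L+.17*ZL)
E
```

```text
t 8.4 pos [ 0.5985 -0.2128  0.2951] q [-0.45  0.44  1.43  0.    1.27 -0.13] gap 0.029476438609271547 F [ 0.5 -0.2 -3.5]
shift units [ 5.85 -2.57 -1.54]
turn units [-3.97  2.42  0.  ]
[0.55933918 0.16882524 0.35601197]
```

step_arm(plan=[[[0.2,-0.1,-0.5],[0,0,0]],[[0.5,-0.2,-0.5],[0,0,0]],[[0.8,-0.35,-0.5],[0,0,0]],[[0.9,-0.4,0],[0,0,0]],[[0.9,-0.4,0],[0,0,0]],[[0.9,-0.4,0],[0,0,0]],[[0.9,-0.4,0],[0,0,0]],[[0.7,-0.3,0],[0,0,0]]])

```text
time: 9.4
eef_pos: [0.5582, 0.1679, 0.3791]
tcp_rot: [[0.307, 0.952, -0.001], [0.952, -0.307, 0.0], [-0.0, -0.001, -1.0]]
wrist_force: [1.0, -0.0, -2.7]
finger_gap: 0.0292
grip_force: 35.0
```

step_arm(plan=[[[0,0,0],[-0.3,0.2,0]],[[0,0,0],[-0.6,0.4,0]],[[0,0,0],[-0.7,0.4,0]],[[0,0,0],[-0.7,0.4,0]],[[0,0,0],[-0.7,0.4,0]],[[0,0,0],[-0.6,0.4,0]],[[0,0,0],[-0.4,0.2,0]],[[0,0,0],[0,0,0]]])

```text
time: 10.4
eef_pos: [0.5583, 0.1656, 0.3791]
tcp_rot: [[0.256, 0.862, 0.437], [0.939, -0.329, 0.101], [0.231, 0.384, -0.894]]
wrist_force: [-0.2, -0.3, -2.8]
finger_gap: 0.0294
grip_force: 35.0
```

Run:
```python
from go import *
need(L+.102*ZL,RF())
a=grab('scene','s2');grab('top','t2')
```

```text
t 10.4 pos [0.5583 0.1656 0.3791] q [0.16 0.13 1.73 0.04 0.82 0.45] gap 0.029422846783648707 F [-0.2 -0.3 -2.8]
shift units [-0.03 -0.14  1.49]
turn units [-0.06  0.02 -0.  ]
```

step_arm(plan=[[[0,-0.02,0.2],[0,0,0]],[[0,-0.02,0.25],[0,0,0]],[[-0.01,-0.02,0.25],[0,0,0]],[[-0.01,-0.02,0.25],[0,0,0]],[[-0.01,-0.02,0.2],[0,0,0]],[[0,-0.02,0.2],[0,0,0]],[[0,-0.02,0.14],[0,0,0]],[[0,0,0],[0,0,0]]])

```text
time: 11.5
eef_pos: [0.5908, 0.1759, 0.2955]
tcp_rot: [[0.255, 0.862, 0.437], [0.939, -0.329, 0.101], [0.231, 0.385, -0.894]]
wrist_force: [-0.6, -0.4, -1.9]
finger_gap: 0.0296
grip_force: 35.0
```

Run:
```python
from go import *
need(L+.102*ZL,RF())
a=grab('scene','s3');b=grab('top','t3')
print([np.round(proj(f,p)).tolist() for f in (a,b) for p in (L,L+.07*ZL,L+.102*ZL)])
def g(a): return np.clip(255*(a/255.)**0.6,0,255).astype(np.uint8)
z=lambda im,x,y,w,h:cv2.resize(im[y:y+h,x:x+w],(400,400),interpolation=cv2.INTER_CUBIC)
cv2.imwrite('pics/f.png',g(np.hstack([z(a['color'],300,90,100,100),z(b['color'],110,130,100,100)]))[:,:,::-1])
```

```text
t 11.5 pos [0.5908 0.1759 0.2955] q [0.17 0.25 1.8  0.04 0.63 0.46] gap 0.029610294826008205 F [-0.6 -0.4 -1.9]
shift units [-0.01 -0.02 -0.01]
turn units [-0.05  0.02  0.  ]
[[347.0, 143.0], [338.0, 115.0], [334.0, 101.0], [155.0, 178.0], [151.0, 189.0], [148.0, 194.0]]
```

View pics/f.png

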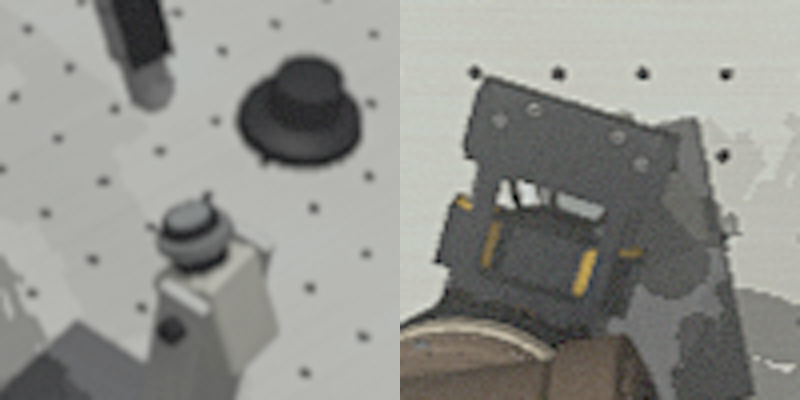

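The scene view shows the nose tip at (338,117), predicted (338,115), and the lens at (347,144). The objective is in line with the camera and about 7 cm off. I'll hold for one still call, then hand in.

step_arm(plan=[[[0,0,0],[0,0,0]],[[0,0,0],[0,0,0]],[[0,0,0],[0,0,0]],[[0,0,0],[0,0,0]],[[0,0,0],[0,0,0]],[[0,0,0],[0,0,0]],[[0,0,0],[0,0,0]],[[0,0,0],[0,0,0]]])

```text
time: 12.6
eef_pos: [0.5908, 0.1759, 0.2961]
tcp_rot: [[0.255, 0.862, 0.438], [0.939, -0.33, 0.101], [0.232, 0.386, -0.893]]
wrist_force: [0.1, -0.3, -2.8]
finger_gap: 0.0294
grip_force: 35.0
```

```bash
python3 -c "
from station import manip
print(manip.finish_job())"
```

```text
the job is handed in; nothing more can be done
None
```

I handed the job in at about 12.6 s with the tall objective still gripped, its nose pointing into the lens about 7 cm in front of the glass; no verdict came back, and because the gripper hid the nose from the top camera, only the scene view confirmed the centring.

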